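Re-rack the flash-card boxes in reverse order

ROBOT

A 6-joint arm with a two-finger parallel gripper is mounted at the origin on the work surface. World frame = base frame: x ahead of the robot, y to its left, z up, the work surface at z = 0. Lengths are in mm, angles in rad, forces in N, time in s.
With the tool pointing down it reaches from about 300 to 775 mm from the base axis. Payload 14.6 kg.
Tool frame: the origin (TCP) lies between the finger pads; the fingertips stand 19 mm ahead of it and the grasp point (between the pads) is the TCP; z points along the fingers, y is the line along which they close (so a half turn about z gives the same grasp; the last joint's range is limited). The gripper opens to 94 mm and grips with 3 to 60 N. Pads are 16 mm wide; open, the fingers measure 119 mm over their backs; the gripper's body (75 mm by 177 mm) begins 78 mm behind the grasp point.
Start: joints at [1.231, 0.3, 1.521, -0, 1.321, -0.067], TCP at [148.184, 529.652, 224.446] pointing down, gripper open.
Joint ranges: [-3.03, 3.03], [-0.79, 2.21], [0.23, 2.52], [-1.04, 4.18], [0, 3.07], [-2.55, 2.55]. Speed limits (rad/s): [2.22, 2.22, 2.57, 3.14, 3.14, 3.14].

INTERFACE

Orientations are given as [roll, pitch, yaw] about the fixed x, y, z axes, in that order (R = Rz(yaw) Ry(pitch) Rx(roll)).
In Python, from cell import monitor, imaging, job, find_in, trace gives the robot as it stands. The module is installed in compiled form; this text tells all that it offers.
- The arm moves only by the tool arm_command, never from a script. Its argument "steps" is a list of rows, each a list of 5 numbers: the opening, from 0 (shut) to 1 (fully open), then the shift along the tool's x, y, z in mm, then the turn about the tool's z in degrees. In form: [[gripper, dx, dy, dz, turn], ...]. A call has 1 to 20 rows; each row is the pose to reach, as a shift and turn from the pose commanded when the call began, along the tool's axes at that moment; what a row does not reach only later rows make up. A row lasts 1/8 s, in which the tool goes at most 62.5 mm and 10.7 degrees, less where a joint would pass 70% of its speed; a pose out of reach is approached as far as the arm can. A call with a gripper value outside its range is refused whole. The fingers move at their own pace and stop on an object; "force" is the grip in N (left out, the last holds). Time passes only in rows, so rows that repeat a pose let the fingers close. It gives the time, the measured TCP pose, the force, the opening and the grip force at its end, in the units of the state.
- monitor.read_state(): the state, without advancing time (a new reading comes with each control period).
- imaging.camera(name): name is "scene" or "top"; returns a dict with "img" (480x640x3 uint8, red, green, blue), "mtx" (3x3 intrinsics, pixels), "D" ([k1, k2, p1, p2, k3] as OpenCV has them; the pictures are not rectified), "view" (4x4, takes a point from world to camera coordinates). Camera axes: x right, y down, z forward; pixel columns grow to the right and rows downward; lengths in mm; the calibration is good to about 2 mm. A picture is of the moment at which its call begins. There is no depth.
- job.sign_off(): hands the job in; it is judged then, once.
Trained networks look in a picture, given as the dict that the camera call returned (one of the last four; its "shot" number tells which), for a name from the list of things; names that differ only in an ending like _2 or _b are one class to them, and where a whole thing is asked for, a point or a joint stands for the part that bears it (a point fixed in the world has none). Each returns a list of dicts, best first, with "p" (0 to 1); they miss things now and then, are a little off and sometimes report something else, mostly with a low value. They report only what shows in the picture. A call takes as long as a camera call.
- find_in(picture, target): "rect" ([centre column, centre row, width, height] in pixels, round what is visible of it).
- trace(picture, target): "region" (480x640 bool, what is visible of it) and "rect" ([centre column, centre row, width, height] in pixels, round what is visible of it).
The state is a dict: "clock": time; "joints": joint angles; "qd": joint speeds; "effort": joint torques, N m; "eef_pos": TCP position; "eef_rot": TCP orientation; "wrist_force": force on the tool from outside, world axes, zero at the start; "moment": the same for the moment, N m; "finger_gap": finger opening in mm; "finger_force": force on a finger pad.
Only numpy, scipy, OpenCV 4.12 (cv2) and the standard library are available. Lean on these libraries where they do the work, as an engineer would, in place of code of your own. Each camera call takes 0.05 s, during which the arm holds its last target. There are 200 camera calls.

TASK

Move the four flash-card boxes from the coloured bays of the white rack into the four pockets of the dark wooden rack, in reverse order: the box that stands furthest to the robot's left in the white rack goes into the pocket furthest to the right in the dark rack, and so on. Set each box down gently and upright on the floor of its pocket (do not drop it in), and leave all four standing there, one in each pocket.

Things in the scene. Friction and masses are not known exactly. Their poses are not given: they have to be found in the camera images.
- red_box_center (a point): centre (half-way up) of the red flash-card box: a closed rigid upright plastic box with a small white label on its lid, 72 mm along its x, 30 mm along its y, 80 mm tall (z up), 0.1 to 0.21 kg; pinch it across the 30 mm. At the start it stands in the red bay, with its centre 44 mm above that bay's underside; boxes there are 68 mm apart, centre to centre
- yellow_box_center (a point): centre (half-way up) of the yellow flash-card box: a closed rigid upright plastic box with a small white label on its lid, 72 mm along its x, 30 mm along its y, 80 mm tall (z up), 0.1 to 0.21 kg; pinch it across the 30 mm. At the start it stands in the yellow bay, with its centre 44 mm above that bay's underside; boxes there are 68 mm apart, centre to centre
- green_box_center (a point): centre (half-way up) of the green flash-card box: a closed rigid upright plastic box with a small white label on its lid, 72 mm along its x, 30 mm along its y, 80 mm tall (z up), 0.1 to 0.21 kg; pinch it across the 30 mm. At the start it stands in the green bay, with its centre 44 mm above that bay's underside; boxes there are 68 mm apart, centre to centre
- blue_box_center (a point): centre (half-way up) of the blue flash-card box: a closed rigid upright plastic box with a small white label on its lid, 72 mm along its x, 30 mm along its y, 80 mm tall (z up), 0.1 to 0.21 kg; pinch it across the 30 mm. At the start it stands in the blue bay, with its centre 44 mm above that bay's underside; boxes there are 68 mm apart, centre to centre
- red_bay: fixed open red tray, one of the four bays on the white rack, 98 mm along its x, 56 mm along its y, 30 mm high; walls 5 mm, floor 4 mm, pocket 88 x 46 mm; origin at the centre of its underside, 6 mm above the table, axes parallel to the white rack's. The red box starts in it; the bays stand in any order along the rack
- yellow_bay: fixed open yellow tray, one of the four bays on the white rack, 98 mm along its x, 56 mm along its y, 30 mm high; walls 5 mm, floor 4 mm, pocket 88 x 46 mm; origin at the centre of its underside, 6 mm above the table, axes parallel to the white rack's. The yellow box starts in it; the bays stand in any order along the rack
- green_bay: fixed open green tray, one of the four bays on the white rack, 98 mm along its x, 56 mm along its y, 30 mm high; walls 5 mm, floor 4 mm, pocket 88 x 46 mm; origin at the centre of its underside, 6 mm above the table, axes parallel to the white rack's. The green box starts in it; the bays stand in any order along the rack
- blue_bay: fixed open blue tray, one of the four bays on the white rack, 98 mm along its x, 56 mm along its y, 30 mm high; walls 5 mm, floor 4 mm, pocket 88 x 46 mm; origin at the centre of its underside, 6 mm above the table, axes parallel to the white rack's. The blue box starts in it; the bays stand in any order along the rack
- white_rack: fixed white base bar that carries the four coloured bays in a row along its y: 116 mm along x, 284 mm along y, 6 mm high; origin at the centre of its underside on the table; its y points to the robot's left (turned up to about 15 degrees), z up. The bays' centres lie at y = -102, -34, +34 and +102 mm
- dark_rack: fixed dark wooden rack, empty, left or right of the white one: 104 mm (x) by 266 mm (y), 30 mm high; origin: centre of its underside on the table; y points to the robot's left (within 15 degrees), z up. Four pockets at x = 0, y = -102, -34, +34, +102 mm, each 88 mm (x) by 46 mm (y), 24 mm deep, floor 6 mm above the table, partitions 22 mm; a box in one has its centre 46 mm above the origin

How it is judged (in metres and radians):
At the end, for the whole second after the job is handed in: Each box stands in the dark rack's pocket that mirrors the place of its own colour's bay in the white rack (bay at y -> pocket at -y): centre within 14 mm of the pocket's centre along x and along y, centre 36 to 56 mm above the rack's underside, tilted less than 0.15 rad, at rest (under 0.02 m/s) (((y of red_bay in the frame of white_rack between -0.122 and -0.082 m and y of red_box_center in the frame of dark_rack between 0.088 and 0.116 m) or (y of red_bay in the frame of white_rack between -0.054 and -0.014 m and y of red_box_center in the frame of dark_rack between 0.02 and 0.048 m) or (y of red_bay in the frame of white_rack between 0.014 and 0.054 m and y of red_box_center in the frame of dark_rack between -0.048 and -0.02 m) or (y of red_bay in the frame of white_rack between 0.082 and 0.122 m and y of red_box_center in the frame of dark_rack between -0.116 and -0.088 m)) and x of red_box_center in the frame of dark_rack between -0.014 and 0.014 m and z of red_box_center in the frame of dark_rack between 0.036 and 0.056 m and angle between each of red_box_center, yellow_box_center, green_box_center, blue_box_center's own z axis and vertical below 0.15 rad and linear speed of each of red_box, yellow_box, green_box, blue_box below 0.02 m/s and ((y of yellow_bay in the frame of white_rack between -0.122 and -0.082 m and y of yellow_box_center in the frame of dark_rack between 0.088 and 0.116 m) or (y of yellow_bay in the frame of white_rack between -0.054 and -0.014 m and y of yellow_box_center in the frame of dark_rack between 0.02 and 0.048 m) or (y of yellow_bay in the frame of white_rack between 0.014 and 0.054 m and y of yellow_box_center in the frame of dark_rack between -0.048 and -0.02 m) or (y of yellow_bay in the frame of white_rack between 0.082 and 0.122 m and y of yellow_box_center in the frame of dark_rack between -0.116 and -0.088 m)) and x of yellow_box_center in the frame of dark_rack between -0.014 and 0.014 m and z of yellow_box_center in the frame of dark_rack between 0.036 and 0.056 m and ((y of green_bay in the frame of white_rack between -0.122 and -0.082 m and y of green_box_center in the frame of dark_rack between 0.088 and 0.116 m) or (y of green_bay in the frame of white_rack between -0.054 and -0.014 m and y of green_box_center in the frame of dark_rack between 0.02 and 0.048 m) or (y of green_bay in the frame of white_rack between 0.014 and 0.054 m and y of green_box_center in the frame of dark_rack between -0.048 and -0.02 m) or (y of green_bay in the frame of white_rack between 0.082 and 0.122 m and y of green_box_center in the frame of dark_rack between -0.116 and -0.088 m)) and x of green_box_center in the frame of dark_rack between -0.014 and 0.014 m and z of green_box_center in the frame of dark_rack between 0.036 and 0.056 m and ((y of blue_bay in the frame of white_rack between -0.122 and -0.082 m and y of blue_box_center in the frame of dark_rack between 0.088 and 0.116 m) or (y of blue_bay in the frame of white_rack between -0.054 and -0.014 m and y of blue_box_center in the frame of dark_rack between 0.02 and 0.048 m) or (y of blue_bay in the frame of white_rack between 0.014 and 0.054 m and y of blue_box_center in the frame of dark_rack between -0.048 and -0.02 m) or (y of blue_bay in the frame of white_rack between 0.082 and 0.122 m and y of blue_box_center in the frame of dark_rack between -0.116 and -0.088 m)) and x of blue_box_center in the frame of dark_rack between -0.014 and 0.014 m and z of blue_box_center in the frame of dark_rack between 0.036 and 0.056 m); the robot touches nothing.
It fails at once if the red box is dropped or slammed into the dark rack (faster than 0.6 m/s within its last 30 mm) (x of red_box_center in the frame of dark_rack between -0.06 and 0.06 m and y of red_box_center in the frame of dark_rack between -0.14 and 0.14 m and z of red_box_center in the frame of dark_rack below 0.076 m and linear speed of red_box above 0.6 m/s).
It fails at once if the yellow box is dropped or slammed into the dark rack (faster than 0.6 m/s within its last 30 mm) (x of yellow_box_center in the frame of dark_rack between -0.06 and 0.06 m and y of yellow_box_center in the frame of dark_rack between -0.14 and 0.14 m and z of yellow_box_center in the frame of dark_rack below 0.076 m and linear speed of yellow_box above 0.6 m/s).
It fails at once if the green box is dropped or slammed into the dark rack (faster than 0.6 m/s within its last 30 mm) (x of green_box_center in the frame of dark_rack between -0.06 and 0.06 m and y of green_box_center in the frame of dark_rack between -0.14 and 0.14 m and z of green_box_center in the frame of dark_rack below 0.076 m and linear speed of green_box above 0.6 m/s).
It fails at once if the blue box is dropped or slammed into the dark rack (faster than 0.6 m/s within its last 30 mm) (x of blue_box_center in the frame of dark_rack between -0.06 and 0.06 m and y of blue_box_center in the frame of dark_rack between -0.14 and 0.14 m and z of blue_box_center in the frame of dark_rack below 0.076 m and linear speed of blue_box above 0.6 m/s).
It also fails if it takes over 112 s, if anything falls off the work surface, if the arm or the gripper's body presses on something with over 40 N, if the wrist force passes 120 N, or if a joint passes its speed limit or range.

## Working session

There is one attempt and no reset: what is moved stays moved. The work goes in short steps, Python scripts to look and compute and a tool call to move; the robot and the scene stay as the last step left them, time stands still between calls to the robot, and variables do not carry over. Pictures are saved under pics/ and viewed, at most 14 in all, crops included, and the job is handed in when it is done.

Besides the shell and the picture viewer there is one more tool, called after ">>>" as name([rows], argument=value, ...), one row to a line, values as JSON. arm_command: Moves the arm, as the interface text tells. Its arguments: {"type":"object","properties":{"steps":{"type":"array","items":{"type":"array","items":{"type":"number"}}},"force":{"type":"number"}},"required":["steps"]}

```bash
mkdir -p pics; python3 - <<'E'
from cell import monitor, imaging, find_in, trace
import cv2
s=monitor.read_state();print(s)
for n in("top","scene"):
    c=imaging.camera(n);cv2.imwrite(f"pics/{n}0.png",c["img"][:,:,::-1]);print(n,c["mtx"],c["D"],c["view"])
    for t in["red_bay","yellow_bay","green_bay","blue_bay","red_box_center","yellow_box_center","green_box_center","blue_box_center","white_rack","dark_rack"]:
        print(t,[( [round(float(v)) for v in d["rect"]],round(d["p"],2),int(d["region"].sum())) for d in trace(c,t)[:2]])
E
```

```text
{'clock': 0.0, 'joints': array([ 1.23140257e+00,  3.00434964e-01,  1.52157886e+00,  2.53463656e-06,
        1.32069530e+00, -6.65785102e-02]), 'qd': array([ 1.20589665e-03,  3.70394306e-05, -3.11316590e-04, -1.23101951e-03,
       -2.27659652e-03,  5.12247055e-04]), 'effort': array([-1.18031963e-03, -5.31807232e+01, -3.52739275e+01,  7.07697007e-02,
        2.44154624e-02, -1.25396450e-04]), 'eef_pos': array([148.1050377 , 529.4354176 , 223.90707828]), 'eef_rot': array([-3.14047882e+00, -7.67279904e-05,  2.86877674e+00]), 'wrist_force': array([ 0.37424361,  0.45790653, -0.02662238]), 'moment': array([ 0.01536647, -0.02816028, -0.01360586]), 'finger_force': 0.0, 'finger_gap': 93.95207575579872}
top [[498.56667499   0.         311.34613717]
 [  0.         498.56667499 237.00479465]
 [  0.           0.           1.        ]] [-0.02733619  0.          0.          0.          0.        ] [[-8.93600939e-02 -9.95990307e-01  4.25233797e-03  2.87360068e+01]
 [-9.74776326e-01  8.65785227e-02 -2.05706765e-01  5.39894378e+02]
 [ 2.04513783e-01 -2.25270542e-02 -9.78604437e-01  9.98717184e+02]
 [ 
[... 934 characters left out ...]
840114e-01  1.59209567e+03]
 [ 0.00000000e+00  0.00000000e+00  0.00000000e+00  1.00000000e+00]]
red_bay [([213, 246, 132, 94], 0.69, 6157), ([386, 245, 43, 37], 0.68, 563)]
yellow_bay [([447, 267, 47, 53], 0.75, 658)]
green_bay [([415, 256, 44, 48], 0.93, 797), ([417, 243, 34, 50], 0.22, 899)]
blue_bay [([480, 282, 46, 51], 0.87, 764)]
red_box_center [([386, 230, 28, 49], 0.84, 908)]
yellow_box_center [([450, 255, 28, 50], 0.94, 859)]
green_box_center [([213, 246, 131, 94], 0.68, 6145), ([416, 243, 33, 49], 0.58, 806)]
blue_box_center [([482, 267, 29, 51], 0.56, 816), ([387, 232, 32, 50], 0.32, 984)]
white_rack [([430, 267, 146, 92], 0.94, 1518)]
dark_rack [([212, 246, 132, 98], 0.78, 6165)]
```

View pics/top0.png

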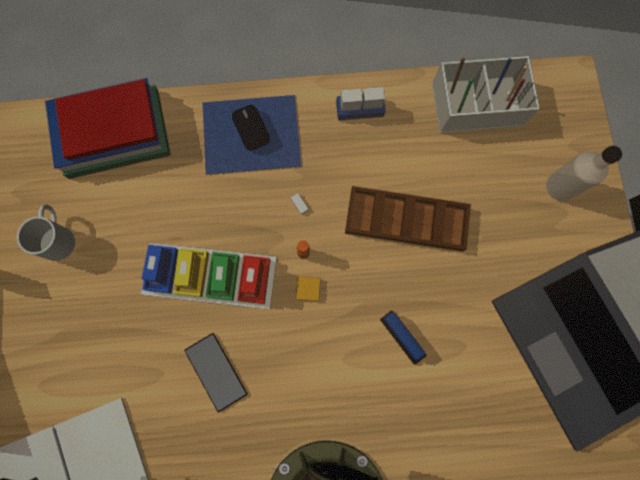

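View pics/scene0.png

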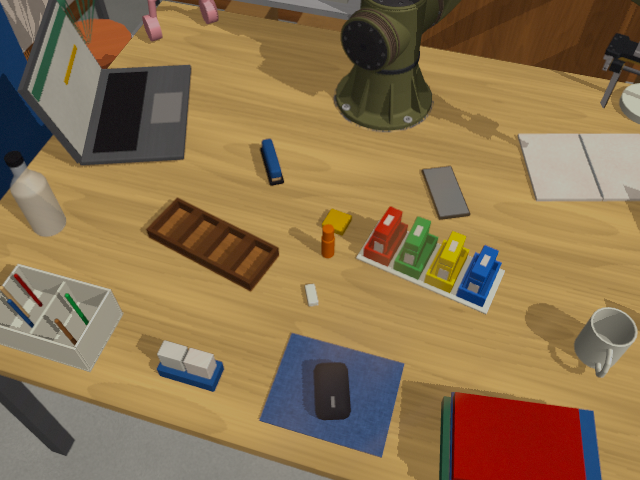

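The left-to-right order is blue (158,265), yellow (190,270), green (222,275), red (255,280) in the top view. The dark rack is empty at (408,218), to the right. So blue goes to pocket y=-102, yellow to -34, green to +34 and red to +102. Next I'll fit the poses.

```bash
cat > h.py <<'E'
import numpy as np, cv2
from cell import monitor, imaging, trace
from scipy.optimize import minimize
NAMES=["blue","yellow","green","red"]
def proj(c,P):
    V=c["view"]; return cv2.projectPoints(np.float64(P),cv2.Rodrigues(V[:3,:3])[0],V[:3,3],c["mtx"],c["D"])[0][:,0]
def cub(cx,cy,z0,z1,lx,ly): return np.array([[cx+a*lx/2,cy+b*ly/2,z] for a in(-1,1) for b in(-1,1) for z in(z0,z1)])
def w(P,q):
    c,s=np.cos(q[2]),np.sin(q[2]); return np.c_[q[0]+c*P[:,0]-s*P[:,1],q[1]+s*P[:,0]+c*P[:,1],P[:,2]]
S=4
def raster(c,parts,q):
    m=np.zeros((480*S,640*S),np.uint8)
    for P in parts:
        h=cv2.convexHull(((proj(c,w(P,q))+.5)*S-.5).astype(np.float32)); cv2.fillConvexPoly(m,np.round(h).astype(int),255)
    return cv2.resize(m,(640,480),interpolation=cv2.INTER_AREA)/255.
def fit(cms,parts,q0):
    f=lambda q:sum(np.abs(raster(c,parts,q)-m).sum()/m.sum() for c,m in cms)
    r=minimize(f,q0,method="Nelder-Mead",options=dict(initial_simplex=np.array([q0]+[np.add(q0,d) for d in([15,0,0],[0,15,0],[0,0,.1])]),xatol=.02,fatol=1e-5))
    return r.x,r.fun
def best(c,t,lo=0,hi=2500):
    for d in trace(c,t):
        if lo<d["region"].sum()<hi: return d["region"]
    return np.zeros((480,640),bool)
DARK=[cub(0,0,0,30,104,266)]
WHITE=[cub(0,0,0,6,116,284)]+[cub(0,y,6,36,98,56) for y in(-102,-34,34,102)]+[cub(0,y,10,90,72,30) for y in(-102,-34,34,102)]
E
python3 - <<'E'
from h import *
D=[];W=[];B={n:[] for n in NAMES}
for n in("top","scene"):
    c=imaging.camera(n)
    D.append((c,best(c,"dark_rack",3000,9000).astype(float)))
    u=best(c,"white_rack",300,8000)
    for k in NAMES: u=u|best(c,k+"_bay")
    for k in NAMES: b=best(c,k+"_box_center");u=u|b
    u=cv2.morphologyEx(u.astype(np.uint8),cv2.MORPH_CLOSE,np.ones((5,5)));W.append((c,u.astype(float)))
for nm,M,P,q0 in(("dark",D,DARK,[520,-130,0.]),("white",W,WHITE,[420,200,0.])):
    print(nm,*fit(M,P,q0))
    for m in M: print("  ",*fit([m],P,q0))
q=fit(D,DARK,[520,-130,0.])[0];p=fit(W,WHITE,[420,200,0.])[0]
ims=[]
for i in(0,1):
    im=D[i][0]["img"][:,:,::-1].copy()
    for P in DARK:
        pass
    for parts,qq in((DARK,q),(WHITE,p)):
        for P in parts: cv2.polylines(im,[np.round(proj(D[i][0],w(P,qq))[[1,3,7,5]]).astype(int)],True,(255,0,255))
    ims.append(cv2.resize(im[150:320,130:490] if i==0 else im[180:320,140:510],(800,380)))
cv2.imwrite("pics/fit.png",cv2.resize(np.vstack(ims),(800,600)))
E
```

```text
dark [ 5.71186374e+02 -2.35829675e+02 -2.45453004e-01] 0.04677655181179172
   [ 5.71657564e+02 -2.35604216e+02 -2.35867644e-01] 0.023633453381352542
   [ 5.70716065e+02 -2.35990742e+02 -2.43169874e-01] 0.02159165734118296
white [ 4.86254791e+02  2.11451066e+02 -1.98435720e-01] 0.464719220567642
   [ 4.86954184e+02  2.11130221e+02 -1.97841927e-01] 0.26887741734469156
   [ 4.82963887e+02  2.12589508e+02 -2.00424375e-01] 0.1677121407657189
```

View pics/fit.png

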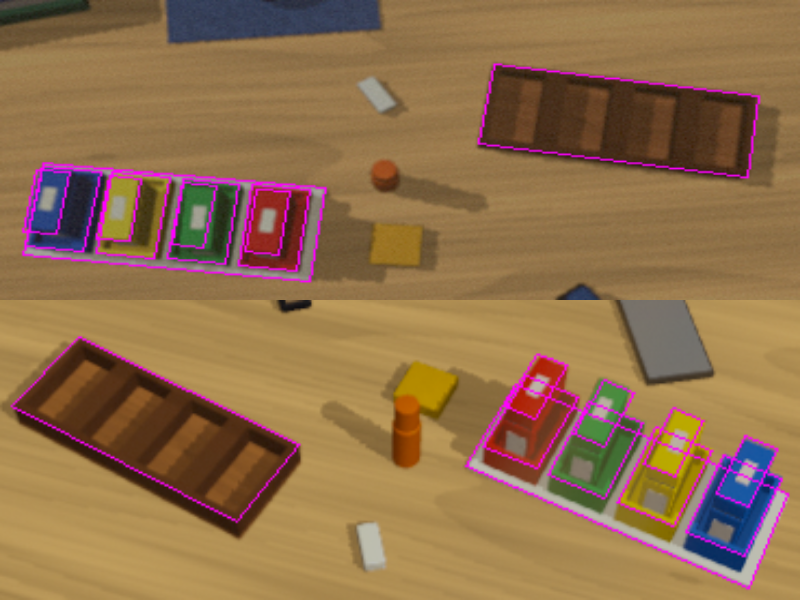

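The overlay fits in both views: box tops, bays and the dark rack's rim all line up. Next I'll work out the moves.

```bash
cat > go.py <<'E'
import sys
from h import *
from scipy.spatial.transform import Rotation as R
Q={"w":(485.8,211.7,-.199),"d":(571.2,-235.8,-.243)}
def to(rack,y,z,x=0):
    q=Q[rack];p=w(np.array([[x,y,z]]),q)[0];s=monitor.read_state()
    T=R.from_euler("xyz",s["eef_rot"]);d=T.inv().apply(p-s["eef_pos"])
    t=-(q[2]+np.pi-s["eef_rot"][2]); t=(t+np.pi)%(2*np.pi)-np.pi
    print(rack,y,z,"world",p.round(1),"shift",d.round(1),"turn",round(np.degrees(t),1),"clock",round(s["clock"],2))
if __name__=="__main__":
    for a in sys.argv[1:]:
        r,y,z=a.split(",");to(r,float(y),float(z))
E
python3 go.py w,102,190 w,102,64
```

```text
w 102.0 190.0 world [506.  311.7 190. ] shift [-403.3 -113.5   34.4] turn -4.2 clock 2.2
w 102.0 64.0 world [506.  311.7  64. ] shift [-403.3 -113.5  160.4] turn -4.2 clock 2.2
```

>>> arm_command([
  [0.55,-403,-113.5,34,-4],
  [0.55,-403,-113.5,34,-4],
  [0.55,-403,-113.5,34,-4],
  [0.55,-403,-113.5,34,-4],
  [0.55,-403,-113.5,34,-4],
  [0.55,-403,-113.5,34,-4],
  [0.55,-403,-113.5,34,-4],
  [0.55,-403,-113.5,34,-4],
  [0.55,-403,-113.5,34,-4],
  [0.55,-403,-113.5,34,-4],
  [0.55,-403,-113.5,34,-4],
  [0.55,-403,-113.5,34,-4],
  [0.55,-403,-113.5,104,-4],
  [0.55,-403,-113.5,104,-4],
  [0.55,-403,-113.5,104,-4],
  [0.55,-403,-113.5,104,-4],
], force=20)

```text
clock: 4.2
eef_pos: [506.5, 312.2, 122.7]
eef_rot: [3.14, 0.002, 2.939]
wrist_force: [-0.2, 0.6, 0.4]
finger_gap: 51.4
finger_force: 0.0
```

```bash
python3 go.py w,102,64; python3 -c "
from h import *
a=imaging.camera('top');b=imaging.camera('scene')
cv2.imwrite('pics/a.png',np.vstack([cv2.resize(a['img'][200:340,90:330],(520,300)),cv2.resize(b['img'][160:330,360:570],(520,300))])[:,:,::-1])
print(monitor.read_state()['finger_gap'])"
```

```text
w 102.0 64.0 world [506.  311.7  64. ] shift [ 0.6 -0.8 58.7] turn -0.2 clock 4.2
51.403948143460724
```

View pics/a.png

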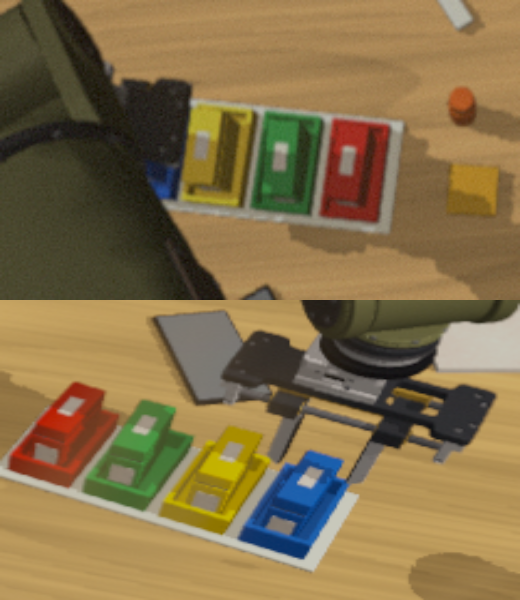

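The fingers straddle the blue box, with the yellow one clear. I'll descend, grip and lift.

>>> arm_command([
  [0.55,0.5,-1,30,0],
  [0.55,0.5,-1,59,0],
  [0.55,0.5,-1,59,0],
  [0.55,0.5,-1,59,0],
  [0.2,0.5,-1,59,0],
  [0.2,0.5,-1,59,0],
  [0.2,0.5,-1,59,0],
  [0.2,0.5,-1,59,0],
  [0.2,0.5,-1,59,0],
  [0.2,0.5,-1,59,0],
  [0.2,0.5,-1,40,0],
  [0.2,0.5,-1,10,0],
  [0.2,0.5,-1,-30,0],
  [0.2,0.5,-1,-70,0],
  [0.2,0.5,-1,-70,0],
  [0.2,0.5,-1,-70,0],
  [0.2,0.5,-1,-70,0],
], force=20)

```text
clock: 6.42
eef_pos: [504.6, 310.7, 189.3]
eef_rot: [-3.14, -0.002, 2.939]
wrist_force: [-0.4, -0.7, -1.3]
finger_gap: 29.6
finger_force: 20.0
```

```bash
python3 go.py d,-102,192 d,-102,68
```

```text
d -102.0 192.0 world [ 546.7 -334.8  192. ] shift [-171.3 -623.8   -2.1] turn 2.3 clock 6.42
d -102.0 68.0 world [ 546.7 -334.8   68. ] shift [-171.5 -623.6  121.9] turn 2.3 clock 6.42
```

>>> arm_command([
  [0.2,-12,-44,-2,2.3],
  [0.2,-27,-98,-2,2.3],
  [0.2,-43,-156,-2,2.3],
  [0.2,-59,-214,-2,2.3],
  [0.2,-75,-272,-2,2.3],
  [0.2,-91,-330,-2,2.3],
  [0.2,-107,-388,-2,2.3],
  [0.2,-123,-446,-2,2.3],
  [0.2,-139,-504,-2,2.3],
  [0.2,-154,-560,-2,2.3],
  [0.2,-165,-600,-2,2.3],
  [0.2,-171.5,-624,-2,2.3],
  [0.2,-171.5,-624,-2,2.3],
  [0.2,-171.5,-624,-2,2.3],
  [0.2,-171.5,-624,-2,2.3],
  [0.2,-171.5,-624,40,2.3],
  [0.2,-171.5,-624,75,2.3],
  [0.2,-171.5,-624,75,2.3],
  [0.2,-171.5,-624,75,2.3],
])

```text
clock: 8.8
eef_pos: [547.9, -334.9, 117.3]
eef_rot: [-3.141, 0.002, 2.899]
wrist_force: [-0.0, -0.1, -0.7]
finger_gap: 30.0
finger_force: 20.0
```

```bash
python3 go.py d,-102,60; python3 -c "
from h import *
a=imaging.camera('top');b=imaging.camera('scene')
cv2.imwrite('pics/b.png',np.vstack([cv2.resize(a['img'][150:290,320:520],(520,300)),cv2.resize(b['img'][160:330,100:310],(520,300))])[:,:,::-1])
print(monitor.read_state()['finger_gap'])"
```

```text
d -102.0 60.0 world [ 546.7 -334.8   60. ] shift [ 1.3 -0.2 57.3] turn 0.0 clock 8.8
29.86251067597521
```

View pics/b.png

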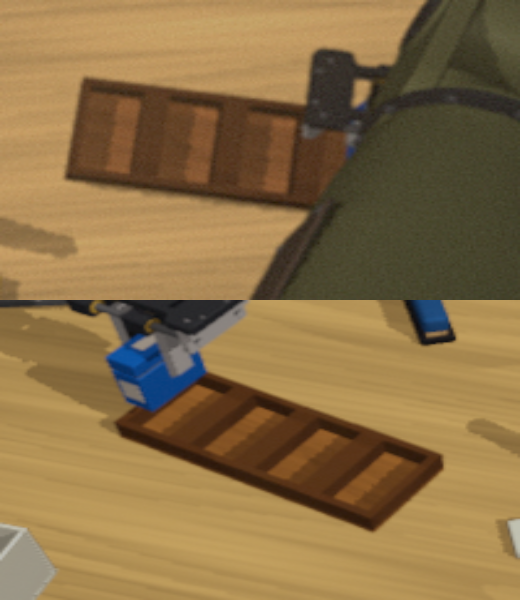

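The blue box hangs over the rightmost pocket, which is the image-left end in the scene view. I'll lower it gently.

>>> arm_command([
  [0.2,1,0,14,0],
  [0.2,1,0,26,0],
  [0.2,1,0,36,0],
  [0.2,1,0,44,0],
  [0.2,1,0,49,0],
  [0.2,1,0,53,0],
  [0.2,1,0,55,0],
  [0.2,1,0,56,0],
  [0.2,1,0,56,0],
  [0.2,1,0,56,0],
])

```text
clock: 10.15
eef_pos: [546.3, -334.7, 59.6]
eef_rot: [-3.142, 0.0, 2.898]
wrist_force: [0.7, 0.6, -1.4]
finger_gap: 29.9
finger_force: 20.0
```

```bash
python3 go.py d,-102,60
```

```text
d -102.0 60.0 world [ 546.7 -334.8   60. ] shift [-0.4 -0.  -0.4] turn -0.0 clock 10.15
```

>>> arm_command([
  [0.2,0,0,0.5,0],
  [0.2,0,0,1,0],
  [0.2,0,0,1.5,0],
  [0.2,0,0,1.5,0],
])

```text
clock: 10.65
eef_pos: [546.2, -334.6, 58.1]
eef_rot: [-3.142, 0.0, 2.898]
wrist_force: [-1.6, 0.8, 2.2]
finger_gap: 30.0
finger_force: 20.0
```

Contact is felt at TCP z≈58. I'll release and rise.

>>> arm_command([
  [0.5,0,0,0,0],
  [0.5,0,0,0,0],
  [0.5,0,0,0,0],
  [0.5,0,0,-15,0],
  [0.55,0,0,-60,0],
  [0.55,0,0,-110,0],
  [0.55,0,0,-130,0],
  [0.55,0,0,-130,0],
  [0.55,0,0,-130,0],
])

```text
clock: 11.78
eef_pos: [545.9, -334.4, 187.0]
eef_rot: [3.141, -0.001, 2.898]
wrist_force: [-0.1, 0.4, 0.1]
finger_gap: 51.6
finger_force: 0.0
```

```bash
python3 go.py w,34,190 w,34,120
```

```text
w 34.0 190.0 world [492.5 245.  190. ] shift [191.3 549.5  -2.5] turn -2.5 clock 11.78
w 34.0 120.0 world [492.5 245.  120. ] shift [191.2 549.5  67.5] turn -2.5 clock 11.78
```

>>> arm_command([
  [0.55,191,549.5,-2,-2.5],
  [0.55,191,549.5,-2,-2.5],
  [0.55,191,549.5,-2,-2.5],
  [0.55,191,549.5,-2,-2.5],
  [0.55,191,549.5,-2,-2.5],
  [0.55,191,549.5,-2,-2.5],
  [0.55,191,549.5,-2,-2.5],
  [0.55,191,549.5,-2,-2.5],
  [0.55,191,549.5,-2,-2.5],
  [0.55,191,549.5,-2,-2.5],
  [0.55,191,549.5,-2,-2.5],
  [0.55,191,549.5,-2,-2.5],
  [0.55,191,549.5,-2,-2.5],
  [0.55,191,549.5,-2,-2.5],
  [0.55,191,549.5,30,-2.5],
  [0.55,191,549.5,68,-2.5],
  [0.55,191,549.5,68,-2.5],
  [0.55,191,549.5,68,-2.5],
])

```text
clock: 14.02
eef_pos: [493.8, 244.8, 121.5]
eef_rot: [3.141, 0.001, 2.942]
wrist_force: [-0.2, -0.0, 0.6]
finger_gap: 52.0
finger_force: 0.0
```

```bash
python3 go.py w,34,64; python3 -c "
from h import *
a=imaging.camera('top');b=imaging.camera('scene')
cv2.imwrite('pics/c.png',np.vstack([cv2.resize(a['img'][150:290,320:520],(520,300)),cv2.resize(b['img'][160:330,360:570],(520,300))])[:,:,::-1])
M=[(c,best(c,'blue_box_center',400).astype(float)) for c in(a,b)]
print([fit([m],[cub(0,0,6,86,72,30)],[546,-335,-.243]) for m in M])
"
```

```text
w 34.0 64.0 world [492.5 245.   64. ] shift [ 1.4 -0.  57.5] turn -0.0 clock 14.03
[(array([ 5.51414186e+02, -3.38139186e+02, -2.52176184e-01]), np.float64(0.08716955017301038)), (array([ 5.46851079e+02, -3.38686995e+02, -8.65531896e-02]), np.float64(0.14843493761140816))]
```

View pics/c.png

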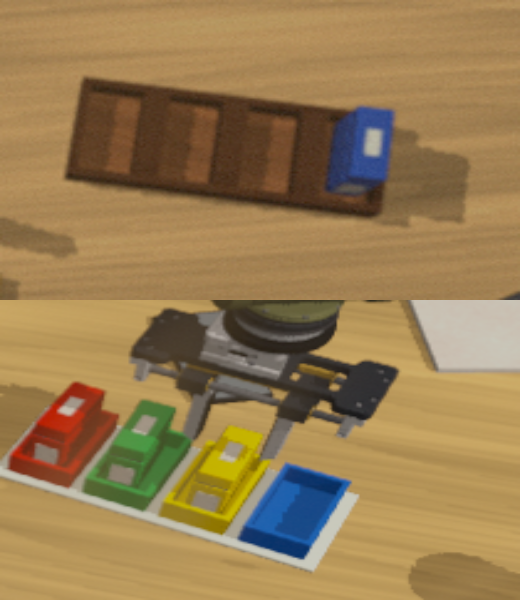

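The blue box stands upright in the right-end pocket, within a few mm. The fingers straddle the yellow box, so I'll grip and lift it.

>>> arm_command([
  [0.55,1,0,30,0],
  [0.55,1,0,57.5,0],
  [0.55,1,0,57.5,0],
  [0.55,1,0,57.5,0],
  [0.2,1,0,57.5,0],
  [0.2,1,0,57.5,0],
  [0.2,1,0,57.5,0],
  [0.2,1,0,57.5,0],
  [0.2,1,0,57.5,0],
  [0.2,1,0,57.5,0],
  [0.2,1,0,40,0],
  [0.2,1,0,10,0],
  [0.2,1,0,-30,0],
  [0.2,1,0,-70,0],
  [0.2,1,0,-70,0],
  [0.2,1,0,-70,0],
  [0.2,1,0,-70,0],
])

```text
clock: 16.35
eef_pos: [491.7, 244.6, 188.7]
eef_rot: [-3.14, -0.002, 2.942]
wrist_force: [-0.1, 0.6, -1.8]
finger_gap: 29.9
finger_force: 20.0
```

```bash
python3 go.py d,-34,190 d,-34,58
```

```text
d -34.0 190.0 world [ 563.  -268.8  190. ] shift [-171.7 -489.1   -1. ] turn 2.5 clock 16.35
d -34.0 58.0 world [ 563.  -268.8   58. ] shift [-172.  -488.9  131. ] turn 2.5 clock 16.35
```

>>> arm_command([
  [0.2,-14,-40,-1,2.5],
  [0.2,-32,-92,-1,2.5],
  [0.2,-52,-148,-1,2.5],
  [0.2,-72,-204,-1,2.5],
  [0.2,-92,-261,-1,2.5],
  [0.2,-112,-318,-1,2.5],
  [0.2,-132,-375,-1,2.5],
  [0.2,-150,-427,-1,2.5],
  [0.2,-164,-467,-1,2.5],
  [0.2,-172,-489,-1,2.5],
  [0.2,-172,-489,-1,2.5],
  [0.2,-172,-489,-1,2.5],
  [0.2,-172,-489,-1,2.5],
  [0.2,-172,-489,40,2.5],
  [0.2,-172,-489,75,2.5],
  [0.2,-172,-489,75,2.5],
  [0.2,-172,-489,75,2.5],
])

```text
clock: 18.48
eef_pos: [564.5, -268.5, 116.7]
eef_rot: [-3.141, 0.002, 2.899]
wrist_force: [0.2, 0.4, -0.9]
finger_gap: 29.8
finger_force: 20.0
```

```bash
python3 go.py d,-34,58
```

```text
d -34.0 58.0 world [ 563.  -268.8   58. ] shift [ 1.5 -0.6 58.7] turn 0.0 clock 18.48
```

>>> arm_command([
  [0.2,1,-0.5,14,0],
  [0.2,1,-0.5,26,0],
  [0.2,1,-0.5,36,0],
  [0.2,1,-0.5,44,0],
  [0.2,1,-0.5,49,0],
  [0.2,1,-0.5,53,0],
  [0.2,1,-0.5,55,0],
  [0.2,1,-0.5,56,0],
  [0.2,1,-0.5,56.5,0],
  [0.2,1,-0.5,57,0],
  [0.2,1,-0.5,57,0],
])

```text
clock: 19.85
eef_pos: [562.9, -268.8, 59.1]
eef_rot: [-3.141, 0.001, 2.899]
wrist_force: [-4.8, 2.0, 8.4]
finger_gap: 30.0
finger_force: 20.0
```

>>> arm_command([
  [0.5,0,0,0,0],
  [0.5,0,0,0,0],
  [0.5,0,0,0,0],
  [0.5,0,0,-15,0],
  [0.55,0,0,-60,0],
  [0.55,0,0,-110,0],
  [0.55,0,0,-130,0],
  [0.55,0,0,-130,0],
  [0.55,0,0,-130,0],
])

```text
clock: 20.98
eef_pos: [562.4, -268.5, 187.0]
eef_rot: [3.141, -0.001, 2.898]
wrist_force: [-0.3, 0.1, -0.5]
finger_gap: 51.4
finger_force: 0.0
```

```bash
python3 go.py w,-34,190 w,-34,120
```

```text
w -34.0 190.0 world [479.1 178.4 190. ] shift [188.4 413.7  -2.6] turn -2.5 clock 20.98
w -34.0 120.0 world [479.1 178.4 120. ] shift [188.3 413.7  67.4] turn -2.5 clock 20.98
```

>>> arm_command([
  [0.55,188,413.5,-2,-2.5],
  [0.55,188,413.5,-2,-2.5],
  [0.55,188,413.5,-2,-2.5],
  [0.55,188,413.5,-2,-2.5],
  [0.55,188,413.5,-2,-2.5],
  [0.55,188,413.5,-2,-2.5],
  [0.55,188,413.5,-2,-2.5],
  [0.55,188,413.5,-2,-2.5],
  [0.55,188,413.5,-2,-2.5],
  [0.55,188,413.5,-2,-2.5],
  [0.55,188,413.5,-2,-2.5],
  [0.55,188,413.5,-2,-2.5],
  [0.55,188,413.5,30,-2.5],
  [0.55,188,413.5,68,-2.5],
  [0.55,188,413.5,68,-2.5],
  [0.55,188,413.5,68,-2.5],
])

```text
clock: 22.98
eef_pos: [480.5, 177.8, 121.4]
eef_rot: [3.141, 0.001, 2.942]
wrist_force: [0.3, 0.3, 0.4]
finger_gap: 51.6
finger_force: 0.0
```

```bash
python3 go.py w,-34,64; python3 -c "
from h import *
a=imaging.camera('top');b=imaging.camera('scene')
cv2.imwrite('pics/d.png',np.vstack([cv2.resize(a['img'][150:290,320:520],(520,300)),cv2.resize(b['img'][160:330,360:570],(520,300))])[:,:,::-1])
"
```

```text
w -34.0 64.0 world [479.1 178.4  64. ] shift [ 1.6  0.2 57.4] turn -0.0 clock 22.98
```

View pics/d.png

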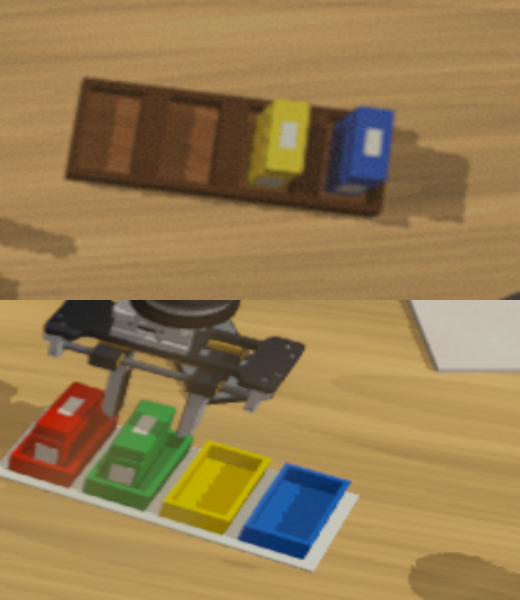

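Yellow and blue stand in their pockets, and the fingers straddle the green box.

>>> arm_command([
  [0.55,1,0,30,0],
  [0.55,1,0,57.5,0],
  [0.55,1,0,57.5,0],
  [0.55,1,0,57.5,0],
  [0.2,1,0,57.5,0],
  [0.2,1,0,57.5,0],
  [0.2,1,0,57.5,0],
  [0.2,1,0,57.5,0],
  [0.2,1,0,57.5,0],
  [0.2,1,0,57.5,0],
  [0.2,1,0,40,0],
  [0.2,1,0,10,0],
  [0.2,1,0,-30,0],
  [0.2,1,0,-70,0],
  [0.2,1,0,-70,0],
  [0.2,1,0,-70,0],
  [0.2,1,0,-70,0],
])

```text
clock: 25.2
eef_pos: [478.4, 177.9, 188.7]
eef_rot: [-3.141, -0.002, 2.942]
wrist_force: [0.2, -0.4, -0.8]
finger_gap: 29.8
finger_force: 19.8
```

```bash
python3 go.py d,34,190 d,34,58
```

```text
d 34.0 190.0 world [ 579.4 -202.8  190. ] shift [-174.5 -353.1   -1.3] turn 2.5 clock 25.2
d 34.0 58.0 world [ 579.4 -202.8   58. ] shift [-174.7 -353.   130.7] turn 2.5 clock 25.2
```

>>> arm_command([
  [0.2,-18,-36,-1,2.5],
  [0.2,-40,-81,-1,2.5],
  [0.2,-65,-131,-1,2.5],
  [0.2,-90,-182,-1,2.5],
  [0.2,-115,-233,-1,2.5],
  [0.2,-140,-283,-1,2.5],
  [0.2,-162,-328,-1,2.5],
  [0.2,-174.5,-353,-1,2.5],
  [0.2,-174.5,-353,-1,2.5],
  [0.2,-174.5,-353,-1,2.5],
  [0.2,-174.5,-353,-1,2.5],
  [0.2,-174.5,-353,40,2.5],
  [0.2,-174.5,-353,75,2.5],
  [0.2,-174.5,-353,75,2.5],
  [0.2,-174.5,-353,75,2.5],
])

```text
clock: 27.08
eef_pos: [580.6, -202.4, 116.7]
eef_rot: [-3.141, 0.002, 2.899]
wrist_force: [-0.5, 0.9, -0.2]
finger_gap: 30.1
finger_force: 19.8
```

```bash
python3 go.py d,34,58
```

```text
d 34.0 58.0 world [ 579.4 -202.8   58. ] shift [ 1.2 -0.7 58.7] turn 0.0 clock 27.07
```

>>> arm_command([
  [0.2,1,-0.5,14,0],
  [0.2,1,-0.5,26,0],
  [0.2,1,-0.5,36,0],
  [0.2,1,-0.5,44,0],
  [0.2,1,-0.5,49,0],
  [0.2,1,-0.5,53,0],
  [0.2,1,-0.5,55,0],
  [0.2,1,-0.5,56,0],
  [0.2,1,-0.5,56.5,0],
  [0.2,1,-0.5,56.5,0],
])

```text
clock: 28.32
eef_pos: [579.0, -202.8, 59.0]
eef_rot: [-3.142, 0.001, 2.898]
wrist_force: [-2.6, 1.5, 5.0]
finger_gap: 30.2
finger_force: 19.8
```

>>> arm_command([
  [0.5,0,0,0,0],
  [0.5,0,0,0,0],
  [0.5,0,0,0,0],
  [0.5,0,0,-15,0],
  [0.55,0,0,-60,0],
  [0.55,0,0,-110,0],
  [0.55,0,0,-130,0],
  [0.55,0,0,-130,0],
  [0.55,0,0,-130,0],
])

```text
clock: 29.45
eef_pos: [578.4, -202.6, 187.5]
eef_rot: [3.141, -0.001, 2.898]
wrist_force: [0.4, 0.6, 0.4]
finger_gap: 51.8
finger_force: 0.0
```

```bash
python3 go.py w,-102,190 w,-102,120
```

```text
w -102.0 190.0 world [465.6 111.7 190. ] shift [185.2 277.9  -2.1] turn -2.5 clock 29.45
w -102.0 120.0 world [465.6 111.7 120. ] shift [185.1 277.9  67.9] turn -2.5 clock 29.45
```

>>> arm_command([
  [0.55,185,278,-2,-2.5],
  [0.55,185,278,-2,-2.5],
  [0.55,185,278,-2,-2.5],
  [0.55,185,278,-2,-2.5],
  [0.55,185,278,-2,-2.5],
  [0.55,185,278,-2,-2.5],
  [0.55,185,278,-2,-2.5],
  [0.55,185,278,-2,-2.5],
  [0.55,185,278,-2,-2.5],
  [0.55,185,278,-2,-2.5],
  [0.55,185,278,30,-2.5],
  [0.55,185,278,68,-2.5],
  [0.55,185,278,68,-2.5],
  [0.55,185,278,68,-2.5],
])

```text
clock: 31.2
eef_pos: [466.9, 111.5, 121.8]
eef_rot: [3.141, 0.001, 2.942]
wrist_force: [0.5, -0.0, -0.4]
finger_gap: 51.6
finger_force: 0.0
```

```bash
python3 go.py w,-102,64; python3 -c "
from h import *
a=imaging.camera('top');b=imaging.camera('scene')
cv2.imwrite('pics/e.png',np.vstack([cv2.resize(a['img'][150:290,320:520],(520,300)),cv2.resize(b['img'][160:330,360:570],(520,300))])[:,:,::-1])
"
```

```text
w -102.0 64.0 world [465.6 111.7  64. ] shift [ 1.3 -0.1 57.8] turn -0.0 clock 31.2
```

View pics/e.png

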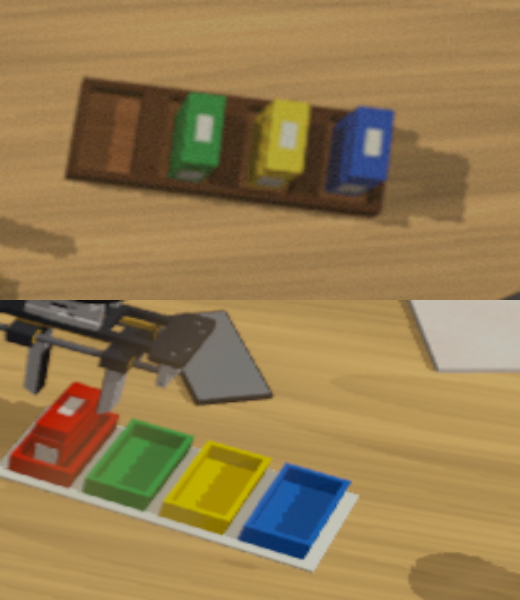

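Three boxes are standing in their pockets, and the fingers straddle the red one.

>>> arm_command([
  [0.55,1,0,30,0],
  [0.55,1,0,57.5,0],
  [0.55,1,0,57.5,0],
  [0.55,1,0,57.5,0],
  [0.2,1,0,57.5,0],
  [0.2,1,0,57.5,0],
  [0.2,1,0,57.5,0],
  [0.2,1,0,57.5,0],
  [0.2,1,0,57.5,0],
  [0.2,1,0,57.5,0],
  [0.2,1,0,40,0],
  [0.2,1,0,10,0],
  [0.2,1,0,-30,0],
  [0.2,1,0,-70,0],
  [0.2,1,0,-70,0],
  [0.2,1,0,-70,0],
  [0.2,1,0,-70,0],
])

```text
clock: 33.42
eef_pos: [464.7, 111.7, 189.1]
eef_rot: [-3.141, -0.002, 2.942]
wrist_force: [-0.2, -0.0, -1.6]
finger_gap: 30.0
finger_force: 19.9
```

```bash
python3 go.py d,102,190 d,102,58
```

```text
d 102.0 190.0 world [ 595.7 -136.8  190. ] shift [-177.7 -217.6   -1.1] turn 2.5 clock 33.42
d 102.0 58.0 world [ 595.7 -136.8   58. ] shift [-178.  -217.5  130.9] turn 2.5 clock 33.42
```

>>> arm_command([
  [0.2,-25,-31,-1,2.5],
  [0.2,-58,-71,-1,2.5],
  [0.2,-94,-115,-1,2.5],
  [0.2,-130,-159,-1,2.5],
  [0.2,-160,-196,-1,2.5],
  [0.2,-178,-217.5,-1,2.5],
  [0.2,-178,-217.5,-1,2.5],
  [0.2,-178,-217.5,-1,2.5],
  [0.2,-178,-217.5,-1,2.5],
  [0.2,-178,-217.5,40,2.5],
  [0.2,-178,-217.5,75,2.5],
  [0.2,-178,-217.5,75,2.5],
  [0.2,-178,-217.5,75,2.5],
])

```text
clock: 35.05
eef_pos: [597.2, -136.5, 117.2]
eef_rot: [-3.141, 0.002, 2.899]
wrist_force: [1.0, -0.0, -1.2]
finger_gap: 29.9
finger_force: 19.9
```

```bash
python3 go.py d,102,58
```

```text
d 102.0 58.0 world [ 595.7 -136.8   58. ] shift [ 1.5 -0.6 59.2] turn 0.0 clock 35.05
```

>>> arm_command([
  [0.2,1,-0.5,14,0],
  [0.2,1,-0.5,26,0],
  [0.2,1,-0.5,36,0],
  [0.2,1,-0.5,44,0],
  [0.2,1,-0.5,49,0],
  [0.2,1,-0.5,53,0],
  [0.2,1,-0.5,55,0],
  [0.2,1,-0.5,56,0],
  [0.2,1,-0.5,57,0],
  [0.2,1,-0.5,57,0],
])

```text
clock: 36.3
eef_pos: [595.7, -137.0, 59.5]
eef_rot: [-3.142, 0.001, 2.898]
wrist_force: [-4.9, 1.8, 7.5]
finger_gap: 30.0
finger_force: 19.9
```

>>> arm_command([
  [0.5,0,0,0,0],
  [0.5,0,0,0,0],
  [0.5,0,0,0,0],
  [0.5,0,0,-15,0],
  [0.55,0,0,-60,0],
  [0.55,0,0,-110,0],
  [0.55,0,0,-130,0],
  [0.55,0,0,-130,0],
  [0.55,100,350,-130,0],
  [0.55,100,350,-130,0],
  [0.55,100,350,-130,0],
  [0.55,100,350,-130,0],
  [0.55,100,350,-130,0],
  [0.55,100,350,-130,0],
  [0.55,100,350,-130,0],
  [0.55,100,350,-130,0],
  [0.55,100,350,-130,0],
])

```text
clock: 38.42
eef_pos: [582.8, 225.6, 188.1]
eef_rot: [-3.141, -0.0, 2.897]
wrist_force: [-0.4, -0.0, 0.7]
finger_gap: 51.6
finger_force: 0.0
```

```bash
python3 -c "
from h import *
from go import Q
a=imaging.camera('top');b=imaging.camera('scene');ims=[]
for c,s in((a,np.s_[150:290,320:520]),(b,np.s_[160:330,100:310])):
    im=c['img'].copy()
    for y in(-102,-34,34,102): cv2.polylines(im,[np.round(proj(c,w(cub(0,y,6,86,72,30),Q['d']))[[1,3,7,5]]).astype(int)],True,(255,0,255))
    ims.append(cv2.resize(im[s],(520,300)))
cv2.imwrite('pics/f.png',np.vstack(ims)[:,:,::-1])
for n,y in zip(NAMES,(-102,-34,34,102)):
    q0=[*w(np.array([[0,y,0.]]),Q['d'])[0][:2],-.243]
    print(n,np.round(q0,2),np.round(fit([(c,best(c,n+'_box_center',400).astype(float)) for c in(a,b)],[cub(0,0,6,86,72,30)],q0)[0],2))
"
```

```text
blue [ 5.4666e+02 -3.3480e+02 -2.4000e-01] [ 5.4922e+02 -3.3719e+02 -2.5000e-01]
yellow [ 5.6302e+02 -2.6880e+02 -2.4000e-01] [ 5.6219e+02 -2.7145e+02 -2.3000e-01]
green [ 5.7938e+02 -2.0280e+02 -2.4000e-01] [ 5.7513e+02 -2.0370e+02 -2.1000e-01]
red [ 5.9574e+02 -1.3680e+02 -2.4000e-01] [ 5.9489e+02 -1.3847e+02 -2.3000e-01]
```

View pics/f.png

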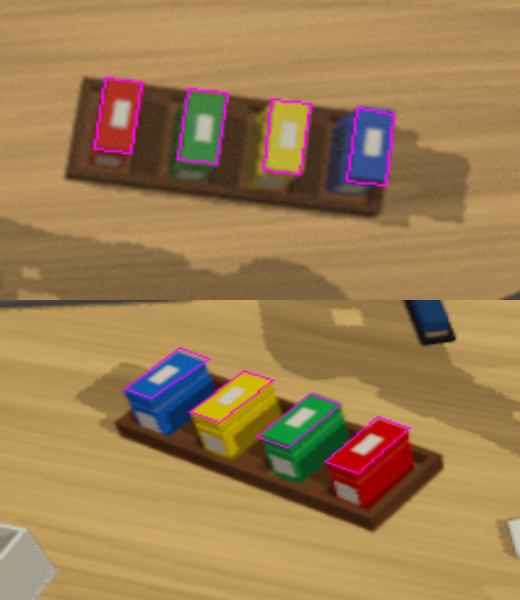

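All four boxes are upright in the right pockets, within about 5 mm of centre, and the arm is clear.

```bash
python3 -c "
from cell import job
print(job.sign_off())"
```

```text
the job is handed in; nothing more can be done
None
```

I moved all four boxes into the dark rack in reverse order and handed the job in. They stand upright, measured within about 5 mm of their pocket centres, with the arm clear after about 39 s; sign-off returned no verdict.

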